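# Lay out the coating test place

### The arm

A 6-joint arm with a two-finger parallel gripper is mounted at the origin on a cart in front of the work surface, level with it; the furniture and walls round the work are solid. World frame = base frame: x ahead of the robot, y to its left, z up, the work surface at z = 0. Lengths are in m, angles in rad, forces in N, time in s.
With the tool pointing down it reaches from about 0.325 to 0.75 m from the base axis. Payload 7.6 kg.
Tool frame: the origin (TCP) lies midway between the tips of the shut fingers; the grasp point (between the pads) lies 19 mm behind it; z points along the fingers, y is the line along which they close (so a half turn about z gives the same grasp; the last joint's range is limited). The gripper opens to 85 mm and grips with 20 to 120 N. Pads are 22 mm wide; open, the fingers measure 114 mm over their backs; the gripper's body (76 mm by 85 mm) begins 54 mm behind the grasp point. The pads swing forward as they close: fully open they stand 13 mm farther back than shut.
Start: joints at [1.187, 0.052, 1.401, -0, 1.689, -0.07], TCP at [0.162, 0.499, 0.231] pointing down, gripper open.
Joint ranges: [-2.9, 2.9], [-0.91, 2.17], [0.12, 2.37], [-1.06, 4.2], [0.26, 2.73], [-2.93, 2.93]. Speed limits (rad/s): [2.57, 2.57, 3.01, 3.14, 3.14, 3.14].

### API

Orientations are given as [roll, pitch, yaw] about the fixed x, y, z axes, in that order (R = Rz(yaw) Ry(pitch) Rx(roll)).
In Python, from station import bot, read_camera, calibration, order gives the robot as it stands.
- The arm moves only by the tool apply_moves, never from a script. Its argument "motion" is a list of rows, each a list of 5 numbers: the shift along the tool's x, y, z each as a share of 0.2 m, from -1 to 1, then the turn about the tool's z as a share of 90 degrees, from -1 to 1, then the opening, from 0 (shut) to 1 (fully open). In form: [[dx, dy, dz, roll, gripper], ...]. A call has 1 to 12 rows; each row is the pose to reach, as a shift and turn from the pose commanded when the call began, along the tool's axes at that moment; what a row does not reach only later rows make up. A row lasts 1/12 s, in which the tool goes at most 41.7 mm and 7.16 degrees, less where a joint would pass 70% of its speed; a pose out of reach is approached as far as the arm can. A call with a number of a shift or a turn outside -1 to 1 is refused whole. A call with a gripper value outside its range is refused whole. The fingers move at their own pace and stop on an object; "force" is the grip in N (left out, the last holds). Time passes only in rows, so rows that repeat a pose let the fingers close. It gives the time, the measured TCP pose, the force, the opening and the grip force at its end, in the units of the state.
- bot.observe(): the state, without advancing time (a new reading comes with each control period).
- read_camera(name): name is "scene" or "side" or "wrist"; returns the picture (400x640x3 uint8, blue, green, red); there is no depth.
- calibration(name): a dict with "mtx" (3x3 intrinsics, pixels), "extrinsics" (4x4, takes a point from camera to world coordinates). Camera axes: x right, y up, looking along -z (the intrinsics and any distortion apply to the point x, -y, -z); pixel columns grow to the right and rows downward; lengths in m; the calibration is good to about 2 mm. A picture is of the moment at which its call begins: read the wrist's pose just before it. calibration takes no time and is no camera call; for the wrist camera it gives the pose at the moment of the call.
- order.sign_off(): hands the job in; it is judged then, once.
The state is a dict: "clock": time; "joint_positions": joint angles; "joint_vel": joint speeds; "tau": joint torques, N m; "position": TCP position; "tcp_rot": TCP orientation; "ft_force": force on the tool from outside, world axes, zero at the start; "ft_torque": the same for the moment, N m; "opening": finger opening in m; "gripper_force": force on a finger pad.
Only numpy, scipy, OpenCV 4.12 (cv2) and the standard library are available. Lean on these libraries where they do the work, as an engineer would, in place of code of your own. Each camera call takes 0.05 s, during which the arm holds its last target. There are 200 camera calls.

### The job

Lay out the test place round the wooden pad: put the steel sample block flat on the middle of the pad, its long side along the pad's long side, and stand the brass weight on the middle of the block. Stand the small glass beaker in the middle of the gap between the pad and the white tub, and the dropper bottle in the middle of the gap between the pad and the roll of tape, each upright on the worktop and in line with the middle of the pad's end. Leave the tub, the tape, the stopper and the vial where they stand, and knock nothing over.

Things in the scene. Friction and masses are not known exactly. Their poses are not given: they have to be found in the camera images.
- pad: Wooden pad, brown, flat board 120 x 190 mm and 18 mm thick, lying fixed on the worktop. Origin at the centre of its underside; x along the short side (pointing away from the robot), y along the long side (pointing roughly to the robot's left), z up.
- block: Steel sample block, plain dark grey flat plate 50 x 75 mm and 9 mm thick, 0.09 kg, loose. Origin at the centre of its underside; x along the short (50 mm) side, y along the long (75 mm) side, z up.
- weight: Brass balance weight, round, 22 mm in diameter and 26 mm high with a small knob on top; its body is cylindrical over the lower half. About 0.1 kg, loose, standing. Origin at the centre of its underside, z up.
- beaker: Small open clear-glass beaker, 42 mm in diameter at the body, 47 mm at the rim, 58 mm high, 0.03 kg, loose, standing. Origin at the centre of its underside, z up.
- dropper: White dropper bottle with a yellow pointed cap, 30 mm in diameter, 75 mm high (body to about 50 mm, then the cap, 22 mm), 0.03 kg, loose, standing. Origin at the centre of its underside, z up.
- tub: White round tub with a snap lid, 68 mm in diameter, 65 mm high, standing off the middle of one end (short side) of the pad, about 80 mm clear of it; which end varies. Origin at the centre of its underside. Stays where it is.
- tape: Roll of beige masking tape lying flat, 68 mm in diameter, 19 mm high, off the middle of the other end of the pad, about 80 mm clear of it. Origin at the centre of its underside. Stays where it is.
- stopper: Red rubber stopper, 31 mm in diameter, 28 mm high, standing beyond the pad's far long side. A bystander. Origin at the centre of its underside.
- vial: Sample vial with a black snap cap, 23 mm in diameter, 48 mm high, standing beyond the pad's far long side. A bystander. Origin at the centre of its underside.

How it is judged:
At the end, for the whole second after the job is handed in: Block on pad: within 12 mm of its centre each way, 0.16 rad of its long side. Weight on block within 11 mm. Beaker (tub side) and dropper (tape side) upright on worktop, within 16 mm of pad centre line, 120-158 mm from pad centre, 60-95 mm from tub or tape centre. All at rest (x of block in the frame of pad between -0.012 and 0.012 m and y of block in the frame of pad between -0.012 and 0.012 m and angle between the y axis of block and the y axis of pad, either way round below 0.16 rad and height (world z) of block between 0.015 and 0.021 m and angle between block's own z axis and vertical below 0.08 rad and horizontal distance between weight and block below 0.011 m and height (world z) of weight between 0.024 and 0.03 m and angle between each of weight, beaker, dropper's own z axis and vertical below 0.1 rad and x of beaker in the frame of pad between -0.016 and 0.016 m and horizontal distance between beaker and pad between 0.12 and 0.158 m and horizontal distance between beaker and tub between 0.06 and 0.095 m and height (world z) of each of beaker, dropper below 0.004 m and x of dropper in the frame of pad between -0.016 and 0.016 m and horizontal distance between dropper and pad between 0.12 and 0.158 m and horizontal distance between dropper and tape between 0.06 and 0.095 m and linear speed of each of block, weight, beaker, dropper below 0.01 m/s); the robot touches nothing.
It fails at once if the tub, the tape roll, the stopper or the vial was moved more than 15 mm (distance of any of tub, tape, stopper, vial from where it was at the start of the episode above 0.015 m).
It fails at once if something was knocked over (angle between any of weight, beaker, dropper, tub, stopper, vial's own z axis and vertical above 0.7 rad).
It also fails if it takes over 122 s, if anything falls off the work surface, if the arm or the gripper's body presses on something with over 40 N, if the wrist force passes 120 N, or if a joint passes its speed limit or range.

## Working session

There is one attempt and no reset: what is moved stays moved. The work goes in short steps, Python scripts to look and compute and a tool call to move; the robot and the scene stay as the last step left them, time stands still between calls to the robot, and variables do not carry over. Pictures are saved under pics/ and viewed, at most 16 in all, crops included, and the job is handed in when it is done.

Besides the shell and the picture viewer there is one more tool, called after ">>>" by a JSON object that holds its "op" and its "data". apply_moves: Moves the arm, as the interface text tells. Shift numbers are shares of 0.2 m and turn numbers shares of 90 degrees, none past 1 either way. Its arguments: {"type":"object","properties":{"motion":{"type":"array","items":{"type":"array","items":{"type":"number"}}},"force":{"type":"number"}},"required":["motion"]}

```bash
mkdir -p pics; ls; python3 - <<'E'
from station import bot, read_camera, calibration
import cv2,json
s=bot.observe(); print(s)
for n in ("scene","side"):
    cv2.imwrite(f"pics/{n}0.png",read_camera(n)); c=calibration(n); print(n,c)
E
```

```text
pics
{'clock': 0.0, 'joint_positions': array([ 1.18670015e+00,  5.28236022e-02,  1.40171782e+00, -6.58131212e-06,
        1.68859443e+00, -7.02950790e-02]), 'joint_vel': array([-0.00040595, -0.00022608,  0.00090407, -0.0020956 ,  0.00100573,
       -0.00016713]), 'tau': array([ 3.00749507e-04, -3.81697440e+01, -3.60169780e+01, -5.73393459e-05,
        6.63982501e-03,  7.42766957e-06]), 'position': array([0.16192102, 0.49909414, 0.2304828 ]), 'tcp_rot': array([-3.14005280e+00, -1.01869492e-04,  2.82779071e+00]), 'ft_force': array([ 0.01389657, -0.09158048,  0.08381497]), 'ft_torque': array([-0.04235088,  0.00959985, -0.00477492]), 'gripper_force': 0.0, 'opening': 0.08533133553693169}
scene {'mtx': array([[456.02362002,   0.        , 318.12870526],
       [  0.        , 456.02362002, 195.19921686],
       [  0.        ,   0.        ,   1.        ]]), 'extrinsics': array([[ 0.87949944,  0.35552428, -0.31635932,  0.21849744],
       [-0.47589728,  0.65481938, -0.58713998, -0.29571165],
       [-0.00158431,  0.66694383,  0.74510632,  0.71230338],
       [ 0.        ,  0.        ,  0.        ,  1.        ]])}
side {'mtx': array([[420.98585465,   0.        , 314.40979181],
       [  0.        , 420.98585465, 197.00422313],
       [  0.        ,   0.        ,   1.        ]]), 'extrinsics': array([[-0.89301605,  0.19674972, -0.40473681,  0.1752323 ],
       [-0.44993515, -0.40829991,  0.79426037,  0.94526286],
       [-0.0089835 ,  0.89139258,  0.45314299,  0.42854231],
       [ 0.        ,  0.        ,  0.        ,  1.        ]])}
```

View pics/scene0.png

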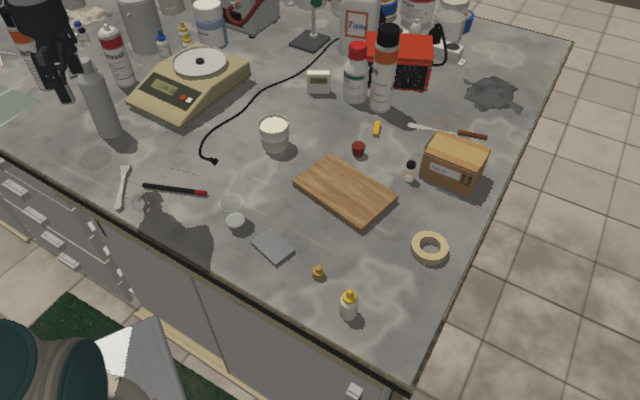

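View pics/side0.png

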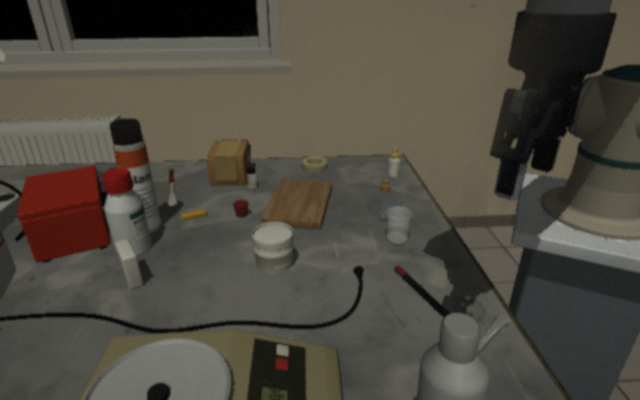

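The scene view shows the tub (274,135), beaker (233,211), block (272,246), weight (319,272), dropper (349,305), tape (430,248), pad centre (345,191), stopper (358,149) and vial (410,171). The side view matches.

```bash
cat > h.py <<'E'
import numpy as np, cv2
from station import bot, read_camera, calibration, order
from scipy.spatial.transform import Rotation as Ro
def ray(cal,uv):
    K,E=cal["mtx"],cal["extrinsics"]
    p=np.c_[np.atleast_2d(uv).astype(float),np.ones(len(np.atleast_2d(uv)))]@np.linalg.inv(K).T
    return E[:3,3],(p*[1,-1,-1])@E[:3,:3].T
def onz(cal,uv,z):
    o,d=ray(cal,uv); return (o+d*((z-o[2])/d[:,2])[:,None])[:,:2]
def proj(cal,P):
    E=cal["extrinsics"]; q=(np.atleast_2d(P)-E[:3,3])@E[:3,:3]*[1,-1,-1]
    q=q@cal["mtx"].T; return q[:,:2]/q[:,2:]
def rect(cal,mask,z):
    "oriented rectangle of the biggest contour, on plane z: centre, sides, angle of long side"
    c=max(cv2.findContours(mask.astype(np.uint8),cv2.RETR_EXTERNAL,cv2.CHAIN_APPROX_NONE)[0],key=cv2.contourArea)
    w=onz(cal,c[:,0],z); b=cv2.boxPoints(cv2.minAreaRect((w*1000).astype(np.float32)))/1000
    e1,e2=b[1]-b[0],b[2]-b[1]; L=e1 if np.hypot(*e1)>np.hypot(*e2) else e2
    return b.mean(0),sorted([np.hypot(*e1),np.hypot(*e2)]),np.arctan2(L[1],L[0])%np.pi
def dev(target,yaw=None):
    "shift to target (world xyz) in shares of tool axes, turn share"
    s=bot.observe(); R=Ro.from_euler('xyz',s["tcp_rot"]).as_matrix()
    r=R.T@(np.array(target)-s["position"])/0.2
    return r.round(3)
E
python3 - <<'E'
from h import *
c=calibration("scene"); im=cv2.imread("pics/scene0.png"); hsv=cv2.cvtColor(im,cv2.COLOR_BGR2HSV)
def box(m,x0,y0,x1,y1):
    o=np.zeros(m.shape,np.uint8); o[y0:y1,x0:x1]=m[y0:y1,x0:x1]; return o
for n,(x,y) in dict(pad=(345,185),block=(272,246),wt=(319,277),drop=(349,300),tape=(430,240),tub=(274,150),beaker=(235,225),floor=(300,240)).items(): print(n,hsv[y,x])
pm=box((hsv[...,1]>90)&(hsv[...,0]<25),285,150,402,232)
print("pad",rect(c,pm,.018))
rough=dict(tub=((274,123),.065),tape=((430,244),.019),beaker_rim=((231.5,203),.058),beaker_base=((235,224),0),weight=((318.5,278),0),dropper_tip=((349,291),.075),dropper_base=((349,315),0),stopper=((358,155),0),vial=((410,180),0),block=((272.5,245),.009))
for n,(uv,z) in rough.items(): print(n,onz(c,uv,z).round(4))
cv2.imwrite("pics/crop0.png",cv2.resize(im[110:330,200:460],None,fx=3,fy=2.7,interpolation=cv2.INTER_CUBIC)[:600,:800])
E
```

```text
pad [ 17 105 150]
block [ 45   4 130]
wt [ 19 126  95]
drop [ 23 171 185]
tape [22 67 99]
tub [ 23  27 112]
beaker [ 26  12 155]
floor [ 21  15 120]
pad (array([0.5677985 , 0.24042329], dtype=float32), [np.float32(0.12662795), np.float32(0.1944282)], np.float32(1.887279))
tub [[0.5096 0.4503]]
tape [[0.6378 0.0441]]
beaker_rim [[0.3424 0.2808]]
beaker_base [[0.3394 0.2768]]
weight [[0.4262 0.089 ]]
dropper_tip [[0.4353 0.0047]]
dropper_base [[0.4371 0.0006]]
stopper [[0.6591 0.3303]]
vial [[0.7163 0.2097]]
block [[0.3815 0.1887]]
```

View pics/crop0.png

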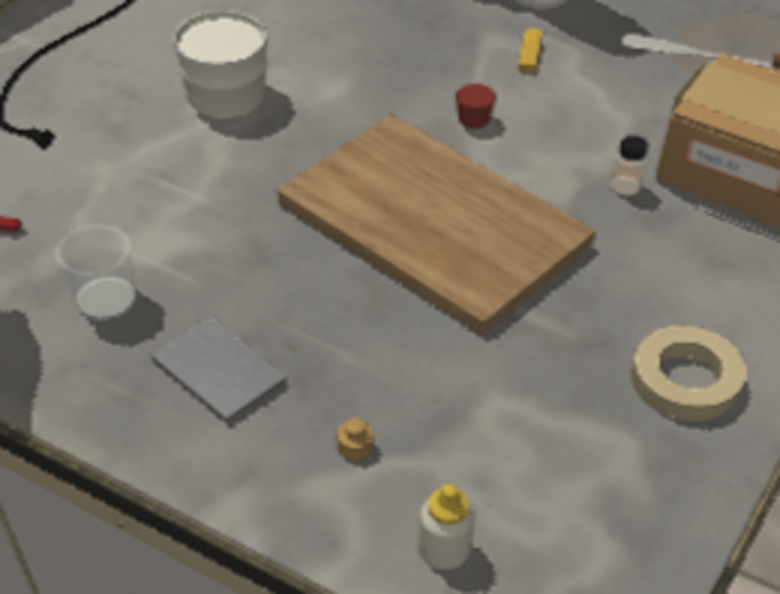

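Crop (×3, ×2.7, offset 200,110): pad top corners (393,116),(278,192),(486,320),(595,234); block top corners (211,320),(153,357),(229,415),(287,380); beaker base (105,298); tub lid (222,40); tape (690,366).

```bash
cat >> h.py <<'E'
def go(x,y,z,lineang=None):
    "shift shares, and turn share so the closing line (tool y) lies along world angle lineang"
    s=bot.observe(); R=Ro.from_euler('xyz',s["tcp_rot"]).as_matrix()
    t=0
    if lineang is not None:
        a=np.arctan2(R[1,1],R[0,1]); d=(lineang-a+np.pi/2)%np.pi-np.pi/2; t=-d/(np.pi/2)
    print(dev((x,y,z)),"turn",round(t,3),"alt",round(t-2*np.sign(t),3),"j6",s["joint_positions"][5].round(2))
E
python3 - <<'E'
from h import *
c=calibration("scene")
f=lambda *p: np.array(p)/[3,2.7]+[200,110]
def quad(p,z):
    w=onz(c,f(*p),z); e=[np.hypot(*(w[i]-w[(i+1)%4])).round(4) for i in range(4)]
    return w.mean(0).round(4),e,w
for n,p,z in (("pad",[(393,116),(278,192),(486,320),(595,234)],.018),("block",[(211,320),(153,357),(229,415),(287,380)],.009)):
    m,e,w=quad(p,z); d=(w[1]+w[0]-w[2]-w[3]); print(n,m,e,"long dir",np.arctan2(d[1],d[0]).round(3), w.round(3).tolist())
for n,p,z in (("tub",(222,40),.065),("tape",(690,366),.019),("beakbase",(105,298),.002),("rim",(95,249),.058),("wt",(356,452),0),("wtknob",(357,426),.026),("dropbase",(445,553),0),("droptip",(449,487),.075)): print(n,onz(c,f(p),z).round(4))
cs=calibration("side")
for n,uv,z in (("tub",(273,231),.065),("tape",(315,160),.019),("beakrim",(399,211),.058),("beakbase",(398,239),0)): print("side",n,onz(cs,uv,z).round(4))
m=.3815,.1887
go(.3815,.1887,.13,0)
E
```

```text
pad [0.5713 0.2416] [np.float64(0.1193), np.float64(0.1864), np.float64(0.1138), np.float64(0.1875)] long dir 1.891 [[0.599, 0.349], [0.485, 0.312], [0.546, 0.136], [0.655, 0.17]]
block [0.3817 0.186 ] [np.float64(0.0474), np.float64(0.0702), np.float64(0.0447), np.float64(0.073)] long dir 1.867 [[0.394, 0.226], [0.348, 0.214], [0.37, 0.147], [0.414, 0.156]]
tub [[0.507  0.4446]]
tape [[0.6356 0.0412]]
beakbase [[0.3425 0.2838]]
rim [[0.3434 0.2825]]
wt [[0.427 0.09 ]]
wtknob [[0.4293 0.0929]]
dropbase [[0.4363 0.0014]]
droptip [[0.4368 0.0052]]
side tub [[0.5058 0.448 ]]
side tape [[0.635  0.0375]]
side beakrim [[0.3425 0.2792]]
side beakbase [[0.339  0.2811]]
[-1.523 -1.137  0.504] turn 0.8 alt -1.2 j6 -0.07
```

>>> {"op": "apply_moves", "data": {"motion": [[-0.75,-0.56,0,0.61,1],[-0.75,-0.56,0,0.61,1],[-0.75,-0.56,0,0.61,1],[-0.75,-0.56,0,0.61,1],[-0.75,-0.56,0,0.61,1],[-0.75,-0.56,0,0.61,1],[-0.75,-0.56,0,0.61,1],[-0.75,-0.56,0,0.61,1],[-0.75,-0.56,0,0.61,1]]}}

```text
clock: 0.85
position: [0.2702, 0.3463, 0.231]
tcp_rot: [-3.141, 0.0, 1.866]
ft_force: [-0.5, -0.1, 0.2]
opening: 0.0854
gripper_force: 0.0
```

```bash
python3 - <<'E'
from h import *
go(.3815,.187,.22,.30)
E
```

```text
[-0.924  0.301  0.055] turn -0.003 alt 1.997 j6 0.53
```

>>> {"op": "apply_moves", "data": {"motion": [[-0.92,0.3,0.05,0,1],[-0.92,0.3,0.05,0,1],[-0.92,0.3,0.05,0,1],[-0.92,0.3,0.05,0,1],[-0.92,0.3,0.05,0,1],[-0.92,0.3,0.05,0,1],[-0.92,0.3,0.05,0,1],[-0.92,0.3,0.05,0,1]]}}

```text
clock: 1.52
position: [0.3814, 0.1888, 0.2212]
tcp_rot: [-3.141, -0.0, 1.871]
ft_force: [0.1, 0.5, 0.2]
opening: 0.0857
gripper_force: 0.0
```

```bash
python3 - <<'E'
from h import *
c=calibration("wrist"); im=read_camera("wrist"); cv2.imwrite("pics/w1.png",im); np.save("w1.npy",c,allow_pickle=True)
print(bot.observe()["position"])
for n,P in dict(block=(.3815,.187,.009),beaker=(.342,.282,0),wt=(.428,.091,0),drop=(.437,.003,0),pad=(.57,.241,.018)).items(): print(n,proj(c,P).round(0))
E
```

```text
[0.38119111 0.18913049 0.22126886]
block [[321. 177.]]
beaker [[312.  81.]]
wt [[334. 258.]]
drop [[320. 317.]]
pad [[498. 182.]]
```

View pics/w1.png

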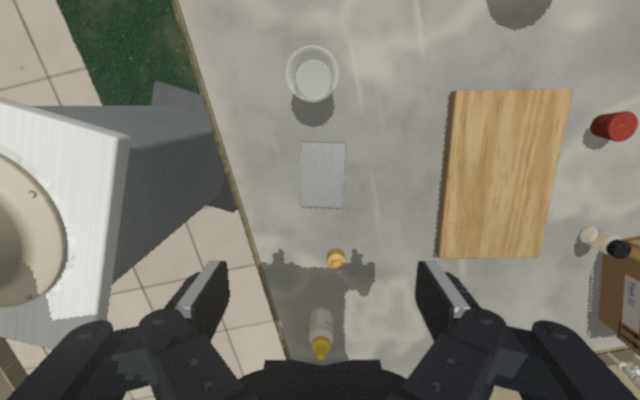

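The wrist view shows everything: block corners about (302,142)-(343,208), beaker base (314,79), weight (336,260), dropper (320,320), pad (440-572, 89-258).

```bash
python3 - <<'E'
from h import *
c=np.load("w1.npy",allow_pickle=True).item(); im=cv2.imread("pics/w1.png"); hsv=cv2.cvtColor(im,cv2.COLOR_BGR2HSV)
def quad(p,z):
    w=onz(c,p,z); e=[np.hypot(*(w[i]-w[(i+1)%4])).round(4) for i in range(4)]
    d=(w[1]+w[0]-w[2]-w[3]); return w.mean(0).round(4),np.round(e,4),np.arctan2(d[1],d[0]).round(3)
print(quad([(302,142),(345.5,142),(344,208),(301,208)],.009))
print(quad([(455.5,90),(573,89),(543,258),(440,258)],.018))
m=((hsv[...,1]>75)&(hsv[...,0]<25)).astype(np.uint8); m[:,:425]=0;m[:,580:]=0;m[:80]=0;m[265:]=0
m=cv2.morphologyEx(m,cv2.MORPH_OPEN,np.ones((5,5)))
print("padmask",rect(c,m,.018))
for n,uv,z in (("beakbase",(314,79),.002),("rim",(312,74),.058),("wt",(335.5,262),.005),("wtknob",(336.5,253),.024),("droptip",(320,356),.075),("dropbody",(320,318),.01)): print(n,onz(c,uv,z).round(4))
go(.3815,.188,.04,.30)
E
```

```text
(array([0.3831, 0.1885]), array([0.0476, 0.0759, 0.0501, 0.0759]), np.float64(1.854))
(array([0.573 , 0.2442]), array([0.1196, 0.1902, 0.123 , 0.1891]), np.float64(1.905))
padmask (array([0.5683359 , 0.24335134], dtype=float32), [np.float32(0.123960294), np.float32(0.18828124)], np.float32(1.8860931))
beakbase [[0.3433 0.284 ]]
rim [[0.3429 0.2838]]
wt [[0.4304 0.0883]]
wtknob [[0.4241 0.1089]]
droptip [[0.4356 0.0072]]
dropbody [[0.435 0.008]]
[-0.006 -0.     0.906] turn 0.001 alt -1.999 j6 0.07
```

>>> {"op": "apply_moves", "data": {"motion": [[0,0,0.3,0,0.8],[0,0,0.5,0,0.8],[0,0,0.7,0,0.8],[0,0,0.9,0,0.8],[0,0,0.96,0,0.8],[0,0,0.96,0,0.8],[0,0,0.96,0,0.8]], "force": 30}}

```text
clock: 2.15
position: [0.3807, 0.1891, 0.0291]
tcp_rot: [-3.139, -0.0, 1.872]
ft_force: [0.3, 0.3, 0.2]
opening: 0.068
gripper_force: 0.0
```

>>> {"op": "apply_moves", "data": {"motion": [[0,0,0.06,0,0.8],[0,0,0.1,0,0.8],[0,0,0.13,0,0.8],[0,0,0.14,0,0.8],[0,0,0.14,0,0.8]]}}

```text
clock: 2.57
position: [0.3818, 0.1886, 0.0017]
tcp_rot: [3.141, -0.0, 1.87]
ft_force: [0.1, 0.1, 0.6]
opening: 0.0687
gripper_force: 0.0
```

>>> {"op": "apply_moves", "data": {"motion": [[0,0,0.015,0,0.8],[0,0,0.02,0,0.5],[0,0,0.02,0,0.5],[0,0,0.02,0,0.5],[0,0,0.02,0,0.5],[0,0,0.02,0,0.5],[0,0,0.02,0,0.5],[0,0,0.02,0,0.5]], "force": 40}}

```text
clock: 3.23
position: [0.382, 0.1885, -0.0023]
tcp_rot: [3.141, -0.0, 1.87]
ft_force: [-1.1, -1.5, 4.3]
opening: 0.0484
gripper_force: 41.9
```

>>> {"op": "apply_moves", "data": {"motion": [[0,0,-0.05,0,0.3],[0,0,-0.2,0,0.3],[0,0,-0.35,0,0.3],[0,0,-0.45,0,0.3],[0,0,-0.45,0,0.3],[0,0,-0.45,0,0.3]]}}

```text
clock: 3.73
position: [0.382, 0.1885, 0.0881]
tcp_rot: [3.139, -0.0, 1.87]
ft_force: [-0.1, -0.8, -1.5]
opening: 0.0485
gripper_force: 41.9
```

```bash
python3 - <<'E'
from h import *
cv2.imwrite("pics/w2.png",read_camera("wrist")[150:,:])
go(.571,.243,.088,1.89-np.pi/2)
E
```

```text
[-0.018  0.988 -0.008] turn -0.013 alt 1.987 j6 0.07
```

View pics/w2.png

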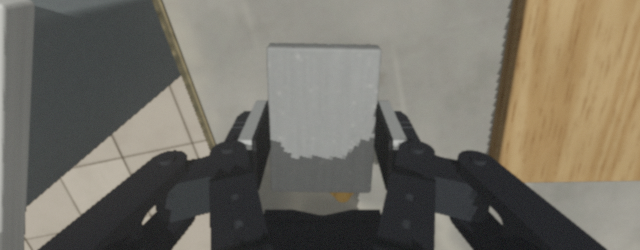

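The block is held level, square between the fingers; its top corners are at full-image (268,194),(380,195),(372,342),(272,342).

```bash
python3 - <<'E'
from h import *
c=calibration("wrist")
w=onz(c,[(268,194),(380,195),(372,342),(272,342)],.0995); s=bot.observe()
print(w.mean(0),s["position"],[np.hypot(*(w[i]-w[(i+1)%4])).round(4) for i in range(4)])
o=s["position"][:2]-w.mean(0); d=np.array([np.cos(1.89),np.sin(1.89)]); print("along",o@d,"across",o@[d[1],-d[0]])
E
```

```text
[0.38111665 0.1903265 ] [0.38117069 0.18820656 0.08665352] [np.float64(0.0471), np.float64(0.0746), np.float64(0.0489), np.float64(0.075)]
along -0.0020298039212342956 across -0.0006139466821544291
```

>>> {"op": "apply_moves", "data": {"motion": [[-0.01,0.2,0,-0.013,0.3],[-0.01,0.4,0,-0.013,0.3],[-0.01,0.6,0,-0.013,0.3],[-0.01,0.8,0,-0.013,0.3],[-0.01,0.99,0,-0.013,0.3],[-0.01,0.99,0,-0.013,0.3],[-0.01,0.99,0.15,-0.013,0.3],[-0.01,0.99,0.28,-0.013,0.3],[-0.01,0.99,0.32,-0.013,0.3],[-0.01,0.99,0.32,-0.013,0.3]]}}

```text
clock: 4.62
position: [0.5688, 0.2438, 0.019]
tcp_rot: [-3.133, 0.0, 1.89]
ft_force: [-0.9, -0.4, -0.9]
opening: 0.0488
gripper_force: 42.4
```

```bash
python3 - <<'E'
from h import *
im=read_camera("wrist"); cv2.imwrite("pics/w3.png",im); np.save("w3.npy",calibration("wrist"),allow_pickle=True)
s=bot.observe(); print(s["position"])
go(.571,.242,.017,1.89-np.pi/2)
E
```

```text
[0.57023625 0.24432992 0.02174234]
[-0.012  0.     0.024] turn 0.0 alt -2.0 j6 0.03
```

View pics/w3.png

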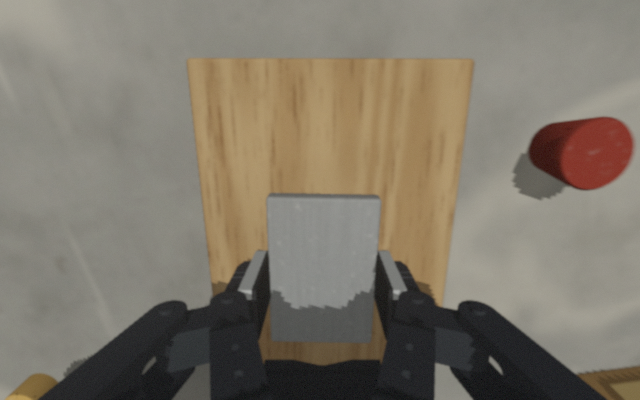

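Block above the pad, square; pad far edge corners (188,59),(474,59); block top corners (268,195),(380,195).

```bash
python3 - <<'E'
from h import *
c=np.load("w3.npy",allow_pickle=True).item()
e=onz(c,[(188,59),(474,59)],.018); p,q=onz(c,[(210,275)],.018)[0],onz(c,[(447,290)],.018)[0]
d=e[0]-p; print("angL",np.arctan2(d[1],d[0]),"angR",np.arctan2(*(e[1]-q)[::-1]),"width",np.hypot(*(e[0]-e[1])))
a=1.89; d=np.array([np.cos(a),np.sin(a)]); print("pad centre",e.mean(0)-d*.095)
w=onz(c,[(268,195),(380,195),(372,342),(272,342)],.0325); print("block",w.mean(0)); 
E
```

```text
angL 1.8775554389486937 angR 1.9029888245760331 width 0.1200116263249903
pad centre [0.57422775 0.2444411 ]
block [0.5705444  0.24524517]
```

>>> {"op": "apply_moves", "data": {"motion": [[0,0.015,0,0,0.3],[0,0.015,0.01,0,0.3],[0,0.015,0.018,0,0.3],[0,0.015,0.022,0,0.3],[0,0.015,0.022,0,0.3]]}}

```text
clock: 5.08
position: [0.5743, 0.2457, 0.0192]
tcp_rot: [3.141, -0.0, 1.89]
ft_force: [0.1, 0.0, -0.7]
opening: 0.0488
gripper_force: 42.4
```

>>> {"op": "apply_moves", "data": {"motion": [[0,0,0.008,0,0.3],[0,0,0.014,0,0.3],[0,0,0.016,0,0.3],[0,0,0.016,0,0.3]]}}

```text
clock: 5.42
position: [0.5743, 0.2457, 0.0158]
tcp_rot: [-3.142, -0.0, 1.89]
ft_force: [-1.6, 0.2, 1.5]
opening: 0.0485
gripper_force: 42.4
```

>>> {"op": "apply_moves", "data": {"motion": [[0,0,0,0,0.8],[0,0,0,0,0.8],[0,0,0,0,0.8],[0,0,-0.1,0,0.8],[0,0,-0.3,0,0.8],[0,0,-0.5,0,0.8],[0,0,-0.6,0,0.8],[0,0,-0.6,0,0.8]]}}

```text
clock: 6.08
position: [0.577, 0.2467, 0.1432]
tcp_rot: [3.13, -0.0, 1.89]
ft_force: [1.0, 0.2, -0.3]
opening: 0.0685
gripper_force: 0.0
```

```bash
python3 - <<'E'
from h import *
go(.429,.090,.16,.32)
E
```

```text
[-0.512 -0.947 -0.095] turn -0.0 alt 2.0 j6 0.03
```

>>> {"op": "apply_moves", "data": {"motion": [[-0.51,-0.95,-0.1,0,0.8],[-0.51,-0.95,-0.1,0,0.8],[-0.51,-0.95,-0.1,0,0.8],[-0.51,-0.95,-0.1,0,0.8],[-0.51,-0.95,-0.1,0,0.8],[-0.51,-0.95,-0.1,0,0.8],[-0.51,-0.95,-0.1,0,0.8],[-0.51,-0.95,-0.1,0,0.8],[-0.51,-0.95,-0.1,0,0.8]]}}

```text
clock: 6.83
position: [0.4266, 0.0899, 0.1556]
tcp_rot: [3.141, -0.0, 1.891]
ft_force: [0.1, 0.0, -0.1]
opening: 0.0687
gripper_force: 0.0
```

```bash
python3 - <<'E'
from h import *
c=calibration("wrist"); im=read_camera("wrist"); np.save("w4.npy",c,allow_pickle=True); cv2.imwrite("pics/w4.png",im)
print(bot.observe()["position"],proj(c,(.429,.09,0)),proj(c,(.429,.09,.026)))
E
```

```text
[0.42661266 0.09001033 0.15541903] [[323.97734303 188.25975052]] [[324.19534054 195.51995669]]
```

View pics/w4.png

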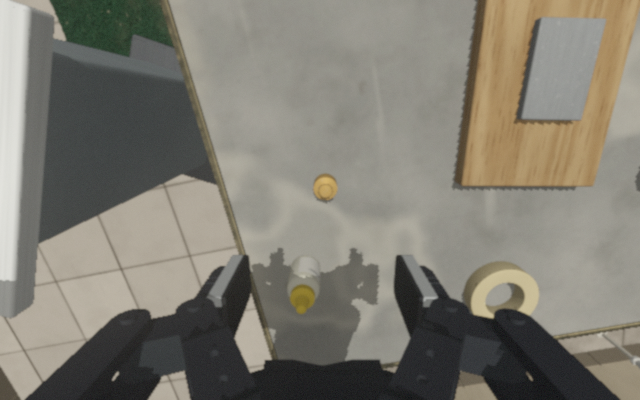

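Block sits on the pad at (563,70); the weight is at (326,187), dropper (303,280) cap, tape (500,290).

```bash
python3 - <<'E'
from h import *
c=np.load("w4.npy",allow_pickle=True).item()
im=cv2.imread("pics/w4.png"); hsv=cv2.cvtColor(im,cv2.COLOR_BGR2HSV)
m=((hsv[...,1]>100)&(hsv[...,0]<30)).astype(np.uint8)[160:215,300:350]
x,y,w,h=cv2.boundingRect(m); print(x+300,y+160,w,h)
print("wt",onz(c,(300+x+w/2,160+y+h/2),.013))
w=onz(c,[(541,18),(606,20),(584,121),(522,119)],.027); d=w[0]+w[1]-w[2]-w[3]; print("block",w.mean(0),np.arctan2(d[1],d[0]))
t=onz(c,(501,290),.019);print("tape",t)
go(.429,.090,.03,.32)
E
```

```text
314 174 23 26
wt [[0.42881425 0.09467323]]
block [0.57531412 0.24528184] 1.8937876002928329
tape [[0.62788211 0.05081838]]
[-0.004  0.011  0.627] turn 0.0 alt -2.0 j6 -0.2
```

>>> {"op": "apply_moves", "data": {"motion": [[0.013,0.012,0.2,0,0.6],[0.013,0.012,0.4,0,0.6],[0.013,0.012,0.6,0,0.6],[0.013,0.012,0.7,0,0.6],[0.013,0.012,0.75,0,0.6],[0.013,0.012,0.765,0,0.6],[0.013,0.012,0.765,0,0.6],[0.013,0.012,0.765,0,0.6]]}}

```text
clock: 7.55
position: [0.4288, 0.0929, 0.0042]
tcp_rot: [3.139, 0.0, 1.89]
ft_force: [1.2, -0.3, -0.0]
opening: 0.0511
gripper_force: 0.0
```

>>> {"op": "apply_moves", "data": {"motion": [[0,0,0,0,0.3],[0,0,0,0,0.1],[0,0,0,0,0.1],[0,0,0,0,0.1],[0,0,0,0,0.1],[0,0,0,0,0.1],[0,0,0,0,0.1],[0,0,0,0,0.1]], "force": 30}}

```text
clock: 8.22
position: [0.4284, 0.0926, 0.0041]
tcp_rot: [3.139, 0.0, 1.89]
ft_force: [-0.5, -0.0, 6.8]
opening: 0.0201
gripper_force: 29.4
```

>>> {"op": "apply_moves", "data": {"motion": [[0,0,-0.05,0,0.1],[0,0,-0.2,0,0.1],[0,0,-0.35,0,0.1],[0,0,-0.45,0,0.1],[0,0,-0.45,0,0.1],[0,0,-0.45,0,0.1]]}}

```text
clock: 8.72
position: [0.428, 0.0925, 0.0941]
tcp_rot: [3.139, 0.0, 1.89]
ft_force: [-0.3, -1.4, -2.8]
opening: 0.0201
gripper_force: 29.7
```

```bash
python3 - <<'E'
from h import *
c=calibration("wrist"); im=read_camera("wrist"); np.save("w5.npy",c,allow_pickle=True); cv2.imwrite("pics/w5.png",im[120:])
go(.5745,.2453,.13,.32)
E
```

```text
[ 0.495  0.94  -0.187] turn -0.001 alt 1.999 j6 -0.19
```

View pics/w5.png

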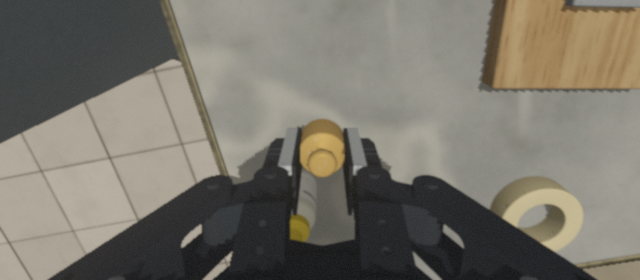

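The weight is held upright between the tips, its knob at full-image (322,282).

```bash
python3 - <<'E'
from h import *
c=np.load("w5.npy",allow_pickle=True).item(); s=bot.observe()
k=onz(c,(322,282),s["position"][2]+.021)[0]; k2=onz(c,(322,269),s["position"][2]+.009)[0]; print(s["position"],k,k2)
go(.5753,.2453,.095,.32)
E
```

```text
[0.42710911 0.09238178 0.09255028] [0.4274864  0.09426588] [0.42760667 0.09405996]
[ 0.494  0.943 -0.012] turn -0.001 alt 1.999 j6 -0.19
```

>>> {"op": "apply_moves", "data": {"motion": [[0.1,0.18,0,0,0.1],[0.19,0.36,0,0,0.1],[0.28,0.54,0,0,0.1],[0.38,0.73,0,0,0.1],[0.485,0.94,0,0,0.1],[0.485,0.94,0,0,0.1],[0.485,0.94,0,0,0.1],[0.485,0.94,0.15,0,0.1],[0.485,0.94,0.25,0,0.1],[0.485,0.94,0.28,0,0.1],[0.485,0.94,0.28,0,0.1],[0.485,0.94,0.28,0,0.1]]}}

```text
clock: 9.77
position: [0.5752, 0.243, 0.0374]
tcp_rot: [3.142, 0.0, 1.89]
ft_force: [0.9, -0.9, -0.1]
opening: 0.0201
gripper_force: 29.9
```

```bash
python3 - <<'E'
from h import *
c=calibration("wrist"); im=read_camera("wrist"); np.save("w6.npy",c,allow_pickle=True); cv2.imwrite("pics/w6.png",im[40:])
go(.5745,.2435,.031,.32)
E
```

```text
[ 0.003 -0.006  0.037] turn -0.001 alt 1.999 j6 0.02
```

View pics/w6.png

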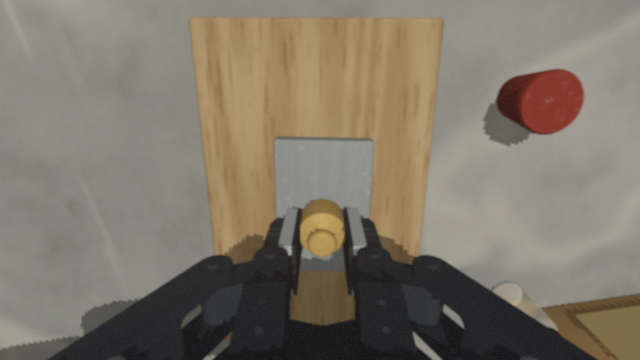

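The weight hangs over the block's middle, and the block is well centred on the pad (block columns 275–373, pad 190–443).

>>> {"op": "apply_moves", "data": {"motion": [[0,0,0.012,0,0.1],[0,0,0.022,0,0.1],[0,0,0.028,0,0.1],[0,0,0.031,0,0.1],[0,0,0.031,0,0.1]]}}

```text
clock: 10.23
position: [0.5756, 0.2436, 0.0312]
tcp_rot: [3.141, -0.0, 1.89]
ft_force: [-1.8, -1.1, 3.9]
opening: 0.0202
gripper_force: 30.3
```

Contact. Release and rise.

>>> {"op": "apply_moves", "data": {"motion": [[0,0,0,0,0.35],[0,0,0,0,0.5],[0,0,0,0,0.5],[0,0,-0.05,0,0.6],[0,0,-0.2,0,0.6],[0,0,-0.4,0,0.6],[0,0,-0.6,0,0.8],[0,0,-0.6,0,0.8],[0,0,-0.6,0,0.8]]}}

```text
clock: 10.98
position: [0.5771, 0.2441, 0.1552]
tcp_rot: [3.134, -0.0, 1.89]
ft_force: [-0.1, 0.8, -0.8]
opening: 0.0683
gripper_force: 0.0
```

```bash
python3 - <<'E'
from h import *
go(.436,.005,.16,.32)
E
```

```text
[-0.914 -1.045 -0.032] turn -0.0 alt 2.0 j6 0.02
```

>>> {"op": "apply_moves", "data": {"motion": [[-0.91,-1,-0.1,0,0.8],[-0.91,-1,-0.1,0,0.8],[-0.91,-1,-0.1,0,0.8],[-0.91,-1,-0.1,0,0.8],[-0.91,-1,-0.1,0,0.8],[-0.91,-1,-0.1,0,0.8],[-0.91,-1,-0.1,0,0.8],[-0.91,-1,-0.1,0,0.8],[-0.91,-1,-0.1,0,0.8],[-0.91,-1,-0.1,0,0.8]]}}

```text
clock: 11.82
position: [0.4426, 0.0084, 0.17]
tcp_rot: [-3.141, -0.001, 1.89]
ft_force: [0.2, -0.8, -0.2]
opening: 0.0679
gripper_force: 0.0
```

```bash
python3 - <<'E'
from h import *
c=calibration("wrist"); im=read_camera("wrist"); np.save("w7.npy",c,allow_pickle=True); cv2.imwrite("pics/w7.png",im)
print(proj(c,(.436,.005,0)),proj(c,(.436,.005,.075)))
hsv=cv2.cvtColor(im,cv2.COLOR_BGR2HSV)
m=((hsv[...,1]>110)&(hsv[...,0]>15)&(hsv[...,0]<35)).astype(np.uint8); m[:100]=0;m[300:]=0;m[:,:230]=0;m[:,420:]=0
print(cv2.boundingRect(m))
go(.436,.005,.16,.32)
E
```

```text
[[314.42011659 185.27309126]] [[312.29585075 208.0852921 ]]
(302, 190, 25, 26)
[-0.007 -0.038  0.05 ] turn 0.0 alt -2.0 j6 -0.38
```

View pics/w7.png

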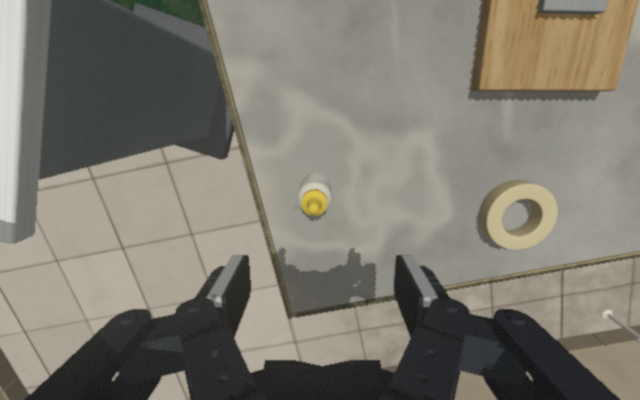

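Dropper tip at (314,207), tape centred near (520,214).

>>> {"op": "apply_moves", "data": {"motion": [[-0.005,-0.034,0.05,0,0.8],[-0.005,-0.034,0.2,0,0.8],[-0.005,-0.034,0.4,0,0.8],[-0.005,-0.034,0.6,0,0.8],[-0.005,-0.034,0.75,0,0.8],[-0.005,-0.034,0.79,0,0.8],[-0.005,-0.034,0.79,0,0.8],[-0.005,-0.034,0.79,0,0.8]]}}

```text
clock: 12.53
position: [0.4374, 0.0054, 0.0135]
tcp_rot: [3.141, 0.0, 1.891]
ft_force: [0.5, 0.4, 0.6]
opening: 0.0683
gripper_force: 0.0
```

>>> {"op": "apply_moves", "data": {"motion": [[0,0,0,0,0.5],[0,0,0,0,0.2],[0,0,0,0,0.2],[0,0,0,0,0.2],[0,0,0,0,0.2],[0,0,0,0,0.2],[0,0,0,0,0.2],[0,0,0,0,0.2]], "force": 25}}

```text
clock: 13.2
position: [0.4376, 0.0048, 0.0142]
tcp_rot: [3.139, 0.001, 1.89]
ft_force: [-0.7, 1.3, 5.9]
opening: 0.0288
gripper_force: 24.5
```

```bash
python3 - <<'E'
from h import *
c=np.load("w7.npy",allow_pickle=True).item()
print("tape",onz(c,(520.5,213),.019),"drop",onz(c,(314,207),.075))
u=np.array([np.cos(1.89),np.sin(1.89)]); p=np.array([.5735,.2445])
for k in (.135,-.135): print(p+u*k)
print("tub d",np.array([.507,.446])-p, "tape", np.array([.6356,.040])-p)
t=p-u*.135; go(*t,.11,.32)
E
```

```text
tape [[0.63305977 0.04594085]] drop [[0.43698955 0.00626242]]
[0.53113557 0.37268056]
[0.61586443 0.11631944]
tub d [-0.0665  0.2015] tape [ 0.0621 -0.2045]
[ 0.249  1.022 -0.477] turn -0.001 alt 1.999 j6 -0.39
```

>>> {"op": "apply_moves", "data": {"motion": [[0,0,-0.05,0,0.2],[0,0,-0.2,0,0.2],[0,0,-0.4,0,0.2],[0.05,0.2,-0.4,0,0.2],[0.1,0.4,-0.4,0,0.2],[0.15,0.6,-0.4,0,0.2],[0.2,0.8,-0.4,0,0.2],[0.25,1,-0.4,0,0.2],[0.25,1,-0.4,0,0.2],[0.25,1,-0.4,0,0.2],[0.25,1,-0.4,0,0.2]]}}

```text
clock: 14.12
position: [0.6104, 0.1149, 0.0929]
tcp_rot: [-3.141, 0.0, 1.89]
ft_force: [-0.3, -0.9, -1.0]
opening: 0.0288
gripper_force: 25.0
```

```bash
python3 - <<'E'
from h import *
c=calibration("wrist"); im=read_camera("wrist"); np.save("w8.npy",c,allow_pickle=True); cv2.imwrite("pics/w8.png",im)
go(.6158,.1163,.0155,.32)
print(proj(c,[(.6158,.1163,0),(.6356,.042,.019)]))
E
```

```text
[-0.001  0.029  0.39 ] turn -0.001 alt 1.999 j6 -0.19
[[328.94389811 207.91479975]
 [323.07492008 308.160028  ]]
```

View pics/w8.png

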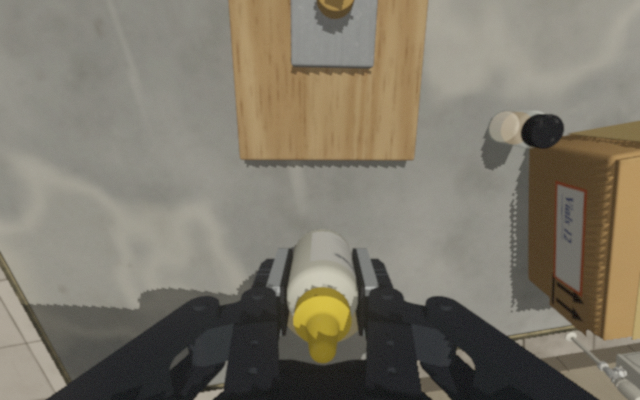

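Dropper held upright, in line with the pad's near end (corners (240,159),(414,160)); the weight stands on the block.

```bash
python3 - <<'E'
from h import *
c=np.load("w8.npy",allow_pickle=True).item()
e=onz(c,[(240,159),(414,160)],.018); m=e.mean(0); d=e[0]-e[1]; a=np.arctan2(d[1],d[0]); print(np.hypot(*d),a, m)
u=np.array([np.cos(1.89),np.sin(1.89)]); print("target",m-u*.04, "pad centre",m+u*.095)
print("block",onz(c,[(290,66),(374,68)],.027).mean(0)+u*.0375)
E
```

```text
0.11866542208841971 -2.828023358999734 [0.60125863 0.15409938]
target [0.61381106 0.11611996] pad centre [0.57144663 0.24430051]
block [0.57394412 0.24494699]
```

>>> {"op": "apply_moves", "data": {"motion": [[0,0.024,0,0,0.2],[0,0.024,0.1,0,0.2],[0,0.024,0.2,0,0.2],[0,0.024,0.3,0,0.2],[0,0.024,0.36,0,0.2],[0,0.024,0.38,0,0.2],[0,0.024,0.38,0,0.2],[0,0.024,0.38,0,0.2]]}}

```text
clock: 14.83
position: [0.6159, 0.1165, 0.0179]
tcp_rot: [3.14, 0.0, 1.89]
ft_force: [0.0, -0.1, -0.2]
opening: 0.0291
gripper_force: 25.0
```

>>> {"op": "apply_moves", "data": {"motion": [[0,0,0.01,0,0.2],[0,0,0.017,0,0.2],[0,0,0.018,0,0.2],[0,0,0.018,0,0.2]]}}

```text
clock: 15.17
position: [0.6161, 0.1167, 0.0142]
tcp_rot: [3.139, 0.0, 1.89]
ft_force: [-0.1, -0.3, 5.1]
opening: 0.0288
gripper_force: 25.5
```

>>> {"op": "apply_moves", "data": {"motion": [[0,0,0,0,0.4],[0,0,0,0,0.6],[0,0,0,0,0.6],[0,0,0,0,0.6],[0,0,-0.1,0,0.6],[0,0,-0.3,0,0.6],[0,0,-0.5,0,0.6],[0,0,-0.7,0,0.8],[0,0,-0.8,0,0.8],[0,0,-0.8,0,0.8],[0,0,-0.8,0,0.8]]}}

```text
clock: 16.08
position: [0.6158, 0.1167, 0.1743]
tcp_rot: [3.139, 0.0, 1.89]
ft_force: [0.1, 0.5, -0.2]
opening: 0.0679
gripper_force: 0.0
```

```bash
python3 - <<'E'
from h import *
go(.343,.283,.18,.32)
E
```

```text
[ 1.218 -1.034 -0.032] turn -0.0 alt 2.0 j6 -0.19
```

>>> {"op": "apply_moves", "data": {"motion": [[0.9,-1,-0.05,0,1],[0.9,-1,-0.05,0,1],[0.9,-1,-0.05,0,1],[0.9,-1,-0.05,0,1],[0.9,-1,-0.05,0,1],[0.9,-1,-0.05,0,1],[0.9,-1,-0.05,0,1],[0.9,-1,-0.05,0,1],[0.9,-1,-0.05,0,1],[0.9,-1,-0.05,0,1]]}}

```text
clock: 16.92
position: [0.369, 0.2244, 0.1817]
tcp_rot: [-3.14, 0.0, 1.89]
ft_force: [0.4, 0.0, 0.3]
opening: 0.0854
gripper_force: 0.0
```

```bash
python3 - <<'E'
from h import *
c=calibration("wrist"); im=read_camera("wrist"); np.save("w9.npy",c,allow_pickle=True); cv2.imwrite("pics/w9.png",im)
go(.343,.283,.18,.32)
print(proj(c,[(.343,.283,0),(.343,.283,.058)]))
E
```

```text
[ 0.32  -0.033  0.009] turn -0.001 alt 1.999 j6 0.14
[[315.58689375 117.71309158]
 [314.16532689 120.33596087]]
```

View pics/w9.png

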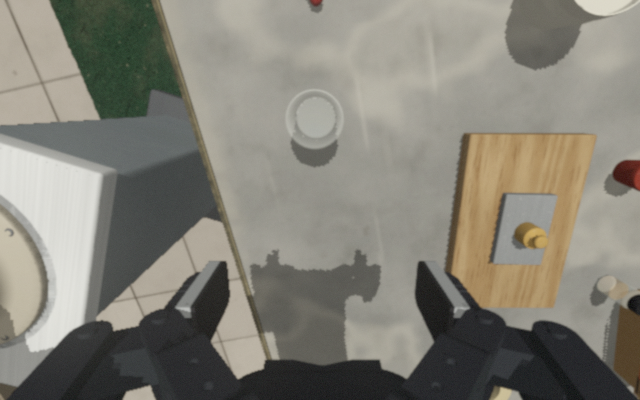

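Beaker base at (316,117), rim (315,119), agreeing with (0.343, 0.283). Weight and block look right.

>>> {"op": "apply_moves", "data": {"motion": [[0.32,-0.032,0,0,1],[0.32,-0.032,0,0,1],[0.32,-0.032,0.1,0,1],[0.32,-0.032,0.3,0,1],[0.32,-0.032,0.5,0,1],[0.32,-0.032,0.7,0,1],[0.32,-0.032,0.8,0,1],[0.32,-0.032,0.83,0,1],[0.32,-0.032,0.83,0,1],[0.32,-0.032,0.83,0,1]]}}

```text
clock: 17.8
position: [0.3439, 0.2837, 0.0179]
tcp_rot: [3.14, -0.0, 1.889]
ft_force: [0.8, -0.6, 0.5]
opening: 0.0854
gripper_force: 0.0
```

>>> {"op": "apply_moves", "data": {"motion": [[0,0,0,0,0.7],[0,0,0,0,0.35],[0,0,0,0,0.35],[0,0,0,0,0.35],[0,0,0,0,0.35],[0,0,0,0,0.35],[0,0,0,0,0.35],[0,0,0,0,0.35]], "force": 20}}

```text
clock: 18.47
position: [0.3436, 0.2842, 0.0182]
tcp_rot: [3.139, -0.001, 1.89]
ft_force: [-1.1, -0.1, 6.2]
opening: 0.0442
gripper_force: 18.1
```

```bash
python3 - <<'E'
from h import *
go(.530,.372,.11,.32)
E
```

```text
[ 0.125  1.024 -0.456] turn -0.0 alt 2.0 j6 0.29
```

>>> {"op": "apply_moves", "data": {"motion": [[0,0,-0.05,0,0.35],[0,0,-0.2,0,0.35],[0,0,-0.35,0,0.35],[0.025,0.2,-0.35,0,0.35],[0.05,0.4,-0.35,0,0.35],[0.08,0.6,-0.35,0,0.35],[0.1,0.8,-0.35,0,0.35],[0.125,1,-0.35,0,0.35],[0.125,1,-0.35,0,0.35],[0.125,1,-0.35,0,0.35],[0.125,1,-0.35,0,0.35]]}}

```text
clock: 19.38
position: [0.5241, 0.3698, 0.0867]
tcp_rot: [-3.14, 0.0, 1.89]
ft_force: [0.2, 0.3, 0.8]
opening: 0.0438
gripper_force: 19.3
```

```bash
python3 - <<'E'
from h import *
c=calibration("wrist"); im=read_camera("wrist"); np.save("w10.npy",c,allow_pickle=True); cv2.imwrite("pics/w10.png",im)
go(.530,.372,.0182,.32)
E
```

```text
[0.001 0.032 0.347] turn -0.0 alt 2.0 j6 0.24
```

View pics/w10.png

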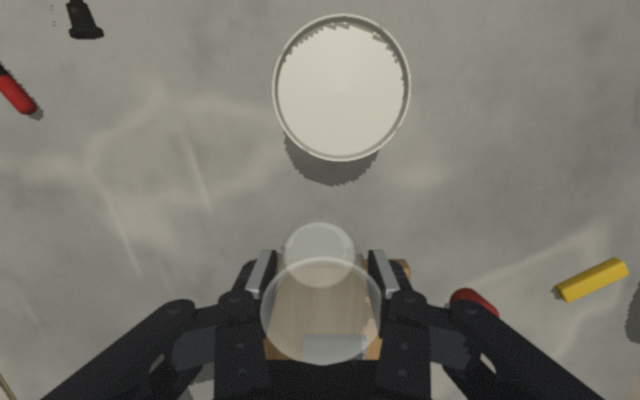

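Beaker held upright, tub lid centre at (341,88), beaker base (319,255).

```bash
python3 - <<'E'
from h import *
c=np.load("w10.npy",allow_pickle=True).item()
t=onz(c,(341,88),.065)[0]; z=bot.observe()["position"][2]
b=onz(c,(319,255),z-.0165)[0]; print("tub",t,"beaker",b,bot.observe()["position"])
u=np.array([np.cos(1.89),np.sin(1.89)]); p=np.array([.5725,.2445]); g=p+u*.135; print(g,np.hypot(*(g-t)))
E
```

```text
tub [0.50684375 0.45177494] beaker [0.52352371 0.36692651] [0.52397006 0.36981069 0.08755252]
[0.53013557 0.37268056] 0.0824525948276315
```

>>> {"op": "apply_moves", "data": {"motion": [[0.02,0.03,0,0,0.35],[0.02,0.03,0.1,0,0.35],[0.02,0.03,0.2,0,0.35],[0.02,0.03,0.29,0,0.35],[0.02,0.03,0.32,0,0.35],[0.02,0.03,0.33,0,0.35],[0.02,0.03,0.33,0,0.35],[0.02,0.03,0.33,0,0.35]]}}

```text
clock: 20.1
position: [0.5297, 0.3761, 0.0231]
tcp_rot: [3.139, -0.001, 1.89]
ft_force: [-0.6, -0.6, 1.0]
opening: 0.0437
gripper_force: 19.3
```

>>> {"op": "apply_moves", "data": {"motion": [[0,0,0.01,0,0.35],[0,0,0.018,0,0.35],[0,0,0.022,0,0.35],[0,0,0.024,0,0.35],[0,0,0.024,0,0.35]]}}

```text
clock: 20.52
position: [0.5302, 0.3761, 0.0183]
tcp_rot: [3.139, -0.0, 1.89]
ft_force: [-0.8, -2.6, 7.5]
opening: 0.0439
gripper_force: 17.5
```

>>> {"op": "apply_moves", "data": {"motion": [[0,0,0,0,0.6],[0,0,0,0,0.9],[0,0,0,0,0.9],[0,0,0,0,0.9],[0,0,-0.1,0,0.9],[0,0,-0.3,0,0.9],[0,0,-0.5,0,0.9],[0,0,-0.7,0,0.9],[0,0,-0.9,0,0.9],[-0.3,-0.8,-0.9,0,0.9],[-0.3,-0.8,-0.9,0,0.9],[-0.3,-0.8,-0.9,0,0.9]]}}

```text
clock: 21.52
position: [0.4312, 0.2967, 0.1963]
tcp_rot: [3.14, -0.0, 1.89]
ft_force: [-0.2, -0.1, 0.0]
opening: 0.0767
gripper_force: 0.0
```

>>> {"op": "apply_moves", "data": {"motion": [[-0.1,-0.2,0,0,0.9],[-0.1,-0.2,0,0,0.9],[-0.1,-0.2,0,0,0.9],[-0.1,-0.2,0,0,0.9]]}}

```text
clock: 21.85
position: [0.4007, 0.2661, 0.1969]
tcp_rot: [3.14, -0.001, 1.89]
ft_force: [0.4, 0.6, 0.1]
opening: 0.0768
gripper_force: 0.0
```

```bash
python3 - <<'E'
from h import *
im=read_camera("side"); a=cv2.resize(im[120:290,180:440],None,fx=3,fy=1.75*1.0); cv2.imwrite("pics/s2.png",cv2.resize(im[120:290,180:440],None,fx=3,fy=3,interpolation=cv2.INTER_CUBIC))
im=read_camera("scene"); cv2.imwrite("pics/c2.png",cv2.resize(im[90:290,230:480],None,fx=3,fy=3,interpolation=cv2.INTER_CUBIC))
E
```

View pics/c2.png

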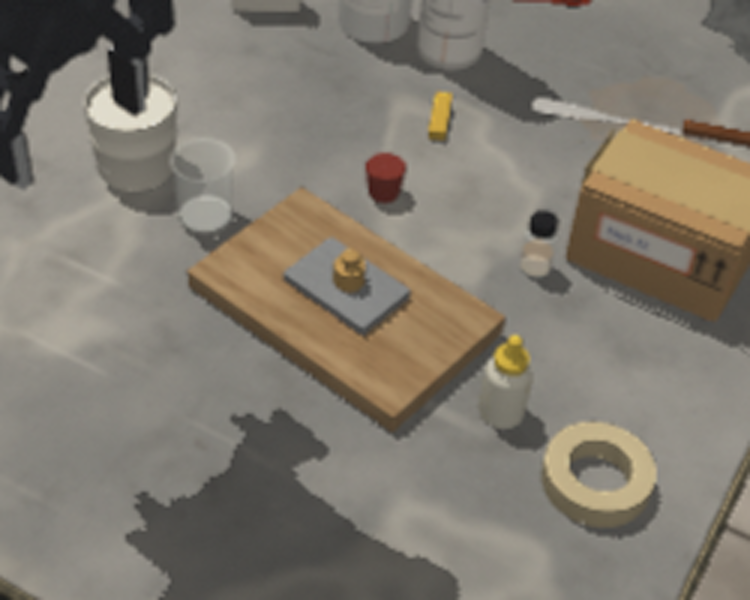

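View pics/s2.png

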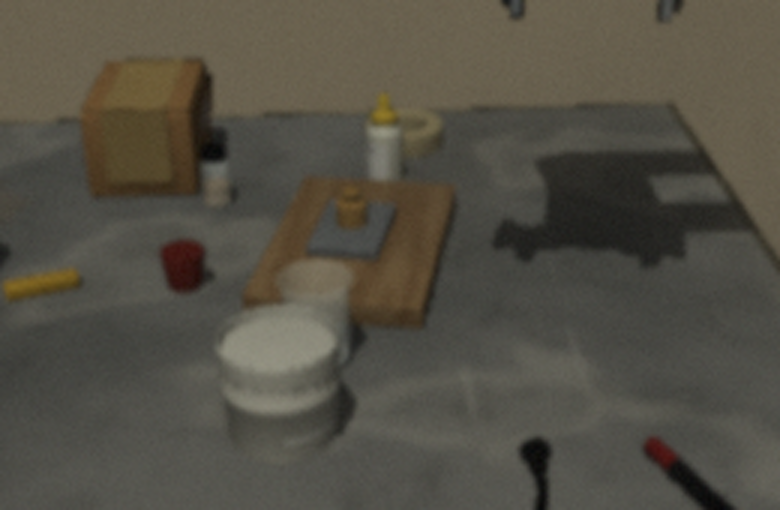

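Everything stands upright and in place: beaker base (207,214), dropper base (505,412), weight on the block at (350,287).

```bash
python3 - <<'E'
from h import *
c=calibration("scene"); f=lambda *p: np.array(p)/3+[230,90]
g=lambda p,z: onz(c,f(*p),z)
pad=g((303,188),.018),g((190,272),.018),g((396,417),.018),g((503,322),.018)
P=np.mean(pad,0)[0]; d=(pad[0]+pad[1]-pad[2]-pad[3])[0]; u=d/np.hypot(*d); n=np.array([u[1],-u[0]])
for k,p,z in (("beaker",(207,214),.002),("drop",(505,412),0),("droptip",(515,338),.075),("tub",(132,103),.065),("tape",(601,470),.019),("block",(348,285),.027),("wt",(350,280),.04)):
    q=g(p,z)[0]-P; print(k,"x",(q@n).round(4),"y",(q@u).round(4))
E
```

```text
beaker x 0.0013 y 0.1385
drop x 0.0083 y -0.1348
droptip x 0.0053 y -0.1326
tub x 0.0008 y 0.2142
tape x -0.0001 y -0.2123
block x 0.0021 y -0.0004
wt x -0.003 y -0.006
```

```bash
python3 -c "
from station import order
print(order.sign_off())"
```

```text
the job is handed in; nothing more can be done
None
```

The job is handed in. In the last pictures the block, weight, beaker and dropper all stood upright in place and measured within tolerance. The tub, tape, stopper and vial looked undisturbed, and about 22 s of the 122 s were used.

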